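# Cam-clamp a brake block for fitting

## Robot

A 6-joint arm with a two-finger parallel gripper is mounted at the origin on the work surface. World frame = base frame: x ahead of the robot, y to its left, z up, the work surface at z = 0. Lengths are in m, angles in rad, forces in N, time in s.
With the tool pointing down it reaches from about 0.35 to 0.85 m from the base axis. Payload 8.1 kg.
Tool frame: the origin (TCP) lies at the very end of the fingers, on their centre line; the grasp point (between the pads) lies robot.hold_point_z behind it (robot.hold_point_z is the distance from the TCP to the grasp point, in m); z points along the fingers, y is the direction in which the jaws open and shut (so a half turn about z gives the same grasp; the last joint's range is limited). The gripper opens to 93 mm and grips with 3 to 60 N. Pads are 15 mm wide; open, the fingers measure 128 mm over their backs; the gripper's body (75 mm by 188 mm) begins 65 mm behind the grasp point.
Start: joints at [-1.332, 0.13, 1.488, -0, 1.523, -0.085], TCP at [0.191, -0.569, 0.219] pointing down, gripper open.
Joint ranges: [-2.96, 2.96], [-0.89, 2.26], [0.02, 2.5], [-1.34, 4.48], [0, 2.73], [-2.66, 2.66]. Speed limits (rad/s): [2.39, 2.39, 2.79, 3.14, 3.14, 3.14].

## Interface

Orientations are given as a rotation vector (axis times angle).
In Python, from plant import robot, cams gives the robot as it stands. The module is installed in compiled form; this text tells all that it offers.
- The arm moves only by the tool step_arm, never from a script. Its argument "deltas" is a list of rows, each an object with "offset": the shift along the tool's x, y, z in cm, a list of three; "roll": the turn about the tool's z in rad. In form: [{"offset": [x, y, z], "roll": roll}, ...]. A call has 1 to 12 rows; each row shifts and turns the commanded pose from where the row before left it, along the tool's axes as they then stand; what a row does not reach is not made up. A row lasts 1/8 s, in which the tool goes at most 62.5 mm and 10.7 degrees, less where a joint would pass 70% of its speed; a pose out of reach is approached as far as the arm can. A call with a gripper value outside its range is refused whole. "fingers" is the finger opening in cm, from 0 to 9.3, set as the call begins (left out, the last holds). The fingers move at their own pace and stop on an object; "grip_force" is the grip in N (left out, the last holds). Time passes only in rows, so rows that do not move let the fingers close. It gives the time, the measured TCP pose, the force and the opening at its end, in the units of the state.
- robot.read_state(): the state, without advancing time (a new reading comes with each control period).
- cams.read_camera(name): name is "scene" or "top" or "wrist"; returns a dict with "pixels" (420x560x3 uint8, red, green, blue), "fx", "fy", "cx", "cy" (pixels), "extrinsics" (4x4, takes a point from world to camera coordinates). Camera axes: x right, y down, z forward; pixel columns grow to the right and rows downward; lengths in m; the calibration is good to about 2 mm. A picture is of the moment at which its call begins. There is no depth.
- robot.close_job(): hands the job in, once; it reports no verdict.
Trained networks look in a picture, given as the dict that the camera call returned (one of the last four; its "shot" number tells which), for a name from the list of things; names that differ only in an ending like _2 or _b are one class to them, and where a whole thing is asked for, a point or a joint stands for the part that bears it (a point fixed in the world has none). Each returns a list of dicts, best first, with "score" (0 to 1); they miss things now and then, are a little off and sometimes report something else, mostly with a low value. They report only what shows in the picture. A call takes as long as a camera call. They do not tell look-alikes from the thing itself.
- cams.boxes_of(picture, thing): "xy" ([column, row] in pixels, amid what is visible of it).
- cams.silhouettes(picture, thing): "mask" (420x560 bool, what is visible of it) and "xy" ([column, row] in pixels, amid what is visible of it).
- cams.pinpoint(picture, thing): "xy" ([column, row] in pixels: a listed point, or the origin of a listed thing).
The state is a dict: "t": time; "q": joint angles; "dq": joint speeds; "joint_torque": joint torques, N m; "tool_pos": TCP position; "orientation": TCP orientation; "force": force on the tool from outside, world axes, zero at the start; "wrist_torque": the same for the moment, N m; "opening": finger opening in m.
Only numpy, scipy, OpenCV 4.12 (cv2) and the standard library are available. Lean on these libraries where they do the work, as an engineer would, in place of code of your own. Each camera call takes 0.05 s, during which the arm holds its last target. There are 200 camera calls.

## Task

Take the whole, full-thickness brake block lying loose on the ledge (not the thin, broken-short one) and lay it lug up and flat on the floor of the open bay of the cam clamp, lengthwise between its two draw rods. Then swing the cam's lever a full quarter turn clockwise (seen from above) to its stop, so that the jaw is drawn up tight on the block, and let go.

Things in the scene. Friction and masses are not known exactly. Their poses are not given: they have to be found in the camera images.
- block_lug (a point): Grip point of the loose whole iron brake block (0.3-0.65 kg): slab 90 (x) x 50 (y) x 26 mm thick, on its middle a lug 36 (x) x 40 (y) x 44 mm tall. Point: mid-lug, 50 mm above the underside, 24 above the slab's top, 20 below the lug's top. z up. Pinch the lug along x, so the fingers stay over the slab. Half-turn symmetric. The thin one's slab is 54 x 50 x 10 mm.
- bay (a point): Middle of the open bay's floor in the fixed clamp, 10 mm above the ledge. x: along the bay (block's length), y: towards the drawn jaw, z up. Jaw faces y = -37 (fixed) and +37 mm (33.5 or more as found), 20 mm tall. Draw rods at x = +-65 mm, 10 mm thick, leave 120 mm. The cam draws the jaw 25 mm to -y, pushing the block to y = -12. Cam axis at x 0, y -82 mm, upright.
- cam_peg (a point): Middle of the upright steel peg (20 mm diameter, 44 mm tall) at the end of the cam's lever: 22 mm above the lever bar, 68 mm above the bay floor. In bay's frame, at cam angle q, it is at x = -80 sin(q), y = -82 - 80 cos(q) mm: it starts pointing away from the bay (-y) and ends at -x. Pinch it lightly and follow the arc, or push it sideways; about 4 to 12 N.
- cam (a joint): Angle of the cam and its lever, rad: 0 fully open, grows clockwise seen from above to the hard stop at 1.57 (fully tight). The jaw moves in proportion, 16 mm per rad. Found between 0 and 0.2. Stays where it is left.
There are look-alikes about, which are no part of the job. Leave any blue look-alike of the part that bears block_lug alone.

How it is judged:
On the way:
1. the whole brake block lies flat on the bay floor between the jaws and rods while the cam is still open (x of block_lug in the frame of bay between -0.022 and 0.022 m and y of block_lug in the frame of bay between -0.02 and 0.02 m and z of block_lug in the frame of bay below 0.056 m and angle between block_lug's own z axis and vertical below 0.12 rad and value of joint cam below 0.5 rad), for 0.2 s.
At the end, for the whole second after the job is handed in: Cam at rest beyond 1.35 rad (within 12 degrees of its stop); the whole block flat on the bay floor (at most 6 mm raised, tilt under 7 degrees), within 10 degrees of lengthwise and 22 mm of the bay's middle in x, against the fixed jaw (centre at y = -6 to -20 mm) (value of joint cam above 1.35 rad and velocity of joint cam between -0.1 and 0.1 rad/s and x of block_lug in the frame of bay between -0.022 and 0.022 m and y of block_lug in the frame of bay between -0.02 and -0.006 m and z of block_lug in the frame of bay below 0.056 m and angle between block_lug's own z axis and vertical below 0.12 rad and angle between the x axis of block_lug and the x axis of bay, either way round below 0.17 rad); the robot touches nothing.
It also fails if it takes over 48 s, if anything falls off the work surface, if the arm or the gripper's body presses on something with over 40 N, if the wrist force passes 120 N, or if a joint passes its speed limit or range.

## Working session

There is one attempt and no reset: what is moved stays moved. The work goes in short steps, Python scripts to look and compute and a tool call to move; the robot and the scene stay as the last step left them, time stands still between calls to the robot, and variables do not carry over. Pictures are saved under pics/ and viewed, about 8 in all and at most 12, crops included, and the job is handed in when it is done.

Besides the shell and the picture viewer there is one more tool, called after "Emit:" as name([rows], argument=value, ...), one row to a line, values as JSON. step_arm: Moves the arm, as the interface text tells. Its arguments: {"type":"object","properties":{"deltas":{"type":"array"},"fingers":{"type":"number"},"grip_force":{"type":"number"}},"required":["deltas"]}

```bash
mkdir -p pics; cat > h.py <<'E'
import numpy as np, cv2
from scipy.spatial.transform import Rotation as R
from plant import robot, cams
def shot(n,save=None):
    p=cams.read_camera(n)
    if save: cv2.imwrite('pics/'+save,cv2.cvtColor(p['pixels'],cv2.COLOR_RGB2BGR))
    return p
def ray(p,xy):
    E=np.array(p['extrinsics']);d=np.array([(xy[0]-p['cx'])/p['fx'],(xy[1]-p['cy'])/p['fy'],1])
    return -E[:3,:3].T@E[:3,3], E[:3,:3].T@d
def atz(p,xy,z):
    o,d=ray(p,xy);return o+d*(z-o[2])/d[2]
def proj(p,X):
    E=np.array(p['extrinsics']);c=E[:3,:3]@np.asarray(X)+E[:3,3]
    return np.array([p['fx']*c[0]/c[2]+p['cx'],p['fy']*c[1]/c[2]+p['cy']])
def tri(obs):
    A=np.zeros((3,3));b=np.zeros(3)
    for p,xy in obs:
        o,d=ray(p,xy);d/=np.linalg.norm(d);M=np.eye(3)-np.outer(d,d);A+=M;b+=M@o
    return np.linalg.solve(A,b)
E
cat > a.py <<'E'
from h import *
np.set_printoptions(precision=3,suppress=True)
s=robot.read_state();print(s['t'],s['tool_pos'],s['orientation'],s['opening'],robot.hold_point_z)
P=[]
for n in('scene','top'):
    p=shot(n,n+'1.png');P.append(p['pixels'])
    print(n,'cam at',ray(p,(0,0))[0])
    for t in('block_lug','bay','cam_peg'):
        for r in cams.pinpoint(p,t):print(t,np.round(r['xy'],1),round(r['score'],2),atz(p,r['xy'],{'block_lug':.05,'bay':.01,'cam_peg':.078}[t]))
E
python3 a.py
```

```text
0.0 [ 0.191 -0.568  0.218] [-3.099 -0.506  0.   ] 0.09306125812088327 0.0188
scene cam at [0.889 0.473 0.611]
block_lug [415.2 326.7] 0.79 [0.503 0.323 0.05 ]
block_lug [326.6 316.3] 0.57 [0.592 0.225 0.05 ]
bay [239.9 215.8] 0.93 [ 0.537 -0.079  0.01 ]
top cam at [0.469 0.05  0.879]
block_lug [167.4 164.9] 0.88 [0.594 0.225 0.05 ]
block_lug [237.1 176.4] 0.73 [0.577 0.104 0.05 ]
block_lug [110.7 214.8] 0.72 [0.505 0.317 0.05 ]
bay [338.4 205. ] 0.93 [ 0.536 -0.078  0.01 ]
cam_peg [438.5 187.8] 0.74 [ 0.565 -0.236  0.078]
```

View pics/scene1.png

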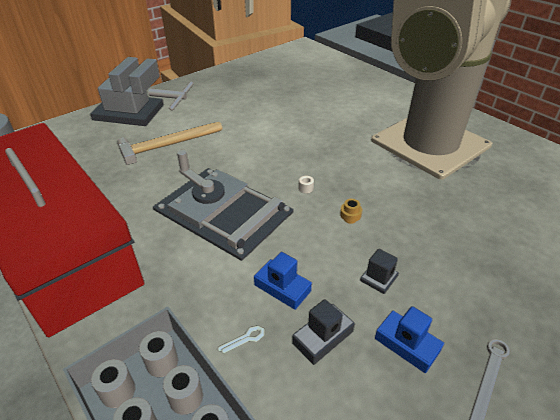

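View pics/top1.png

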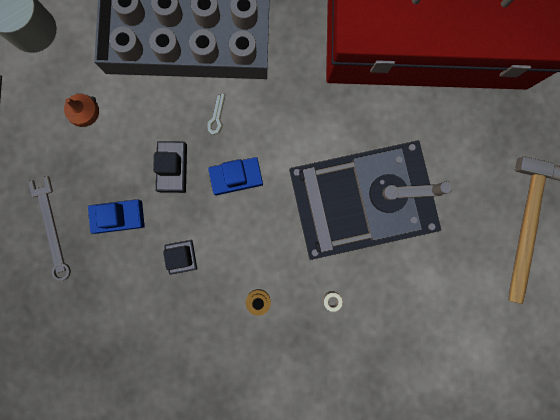

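The images show the whole block (grey, dark lug) at top (170,166), world (0.594, 0.225), lengthwise about along x. The thin one is at (180,257) and two blue look-alikes are at (116,215) and (235,175). The bay is at top (338,205), with the peg on its right at (445,188). I'll move above the block, then look with the wrist camera.

Emit:
step_arm([
  {"offset":[4.2,-4.2,0],"roll":0},
  {"offset":[4.2,-4.2,0],"roll":0},
  {"offset":[4.2,-4.2,0],"roll":0},
  {"offset":[4.2,-4.2,0],"roll":0},
  {"offset":[4.2,-4.2,0],"roll":0},
  {"offset":[4.2,-4.2,0],"roll":0},
  {"offset":[4.2,-4.2,0],"roll":0},
  {"offset":[4.2,-4.2,0],"roll":0},
  {"offset":[4.2,-4.2,0],"roll":0},
  {"offset":[4.2,-4.2,0],"roll":0},
  {"offset":[4.2,-4.2,0],"roll":0},
  {"offset":[4.2,-4.2,0],"roll":0},
])

```text
t: 1.9
tool_pos: [0.5091, 0.0713, 0.219]
orientation: [3.1, 0.507, 0.002]
force: [0.2, -0.3, -0.3]
opening: 0.0932
```

Emit:
step_arm([
  {"offset":[4.2,-4.0,0],"roll":0},
  {"offset":[4.2,-4.0,0],"roll":0},
  {"offset":[4.2,-4.0,0],"roll":0},
  {"offset":[0,0,0],"roll":-0.16},
  {"offset":[0,0,0],"roll":-0.16},
  {"offset":[0,0,0],"roll":-0.16},
  {"offset":[0,0,0],"roll":-0.16},
  {"offset":[0,0,0],"roll":-0.16},
  {"offset":[0,0,0],"roll":-0.16},
  {"offset":[0,0,0],"roll":-0.16},
  {"offset":[0,0,0],"roll":-0.13},
  {"offset":[0,0,0],"roll":0},
])

```text
t: 3.4
tool_pos: [0.5897, 0.2232, 0.2186]
orientation: [-2.219, -2.224, 0.0]
force: [0.3, -0.5, 0.0]
opening: 0.093
```

```bash
cat > b.py <<'E'
from h import *
np.set_printoptions(precision=4,suppress=True)
s=robot.read_state();Rm=R.from_rotvec(s['orientation']).as_matrix()
print(s['t'],s['tool_pos'],'x',Rm[:,0],'z',Rm[:,2],s['q'])
w=shot('wrist','wrist1.png');tp=shot('top','top2.png')
print('wcam',ray(w,(0,0))[0])
for n,p in(('w',w),('t',tp)):
  for t,z in(('block_lug',.05),('bay',.01),('cam_peg',.078)):
    for r in cams.pinpoint(p,t):print(n,t,np.round(r['xy'],1),round(r['score'],2),atz(p,r['xy'],z))
for r in cams.silhouettes(w,'block_lug'):
    m=r['mask'].astype(np.uint8);c=max(cv2.findContours(m,0,1)[0],key=cv2.contourArea);b=cv2.boxPoints(cv2.minAreaRect(c))
    print('mask',r['score'],[atz(w,q,.026)[:2] for q in b])
E
python3 b.py; python3 -c "
import cv2,numpy as np;a=cv2.imread('pics/wrist1.png');b=cv2.imread('pics/top2.png')[120:280,270:460];b=cv2.resize(b,None,fx=2,fy=2,interpolation=2);o=np.zeros((600,800,3),'u1') if 0 else None
cv2.imwrite('pics/bay.png',cv2.resize(cv2.imread('pics/top2.png')[120:280,270:460],None,fx=4,fy=3.75))"
```

```text
3.4 [0.5897 0.2232 0.2186] x [-0.0022  1.     -0.    ] z [-0. -0. -1.] [ 0.2805  0.2123  1.397  -0.      1.5323  0.2784]
wcam [0.591  0.2989 0.3839]
w block_lug [275.8 284.7] 0.97 [0.5853 0.1129 0.05  ]
w block_lug [287.9 185.3] 0.95 [0.598  0.2275 0.05  ]
w block_lug [193.   89.8] 0.89 [0.5063 0.3208 0.05  ]
w bay [244.3 392.1] 0.55 [ 0.5401 -0.0774  0.01  ]
t block_lug [166.6 165.6] 0.63 [0.5924 0.2262 0.05  ]
t block_lug [235.7 174.4] 0.6 [0.5808 0.1065 0.05  ]
t bay [341.  206.4] 0.56 [ 0.5337 -0.083   0.01  ]
t cam_peg [442.7 186.5] 0.93 [ 0.5672 -0.2432  0.078 ]
mask 0.97 [array([0.4674, 0.3601]), array([0.5276, 0.3708]), array([0.5423, 0.282 ]), array([0.4778, 0.2696])]
mask 0.82 [array([0.5534, 0.2546]), array([0.6426, 0.2563]), array([0.6461, 0.1972]), array([0.5529, 0.1953])]
mask 0.64 [array([0.5467, 0.1568]), array([0.598 , 0.1703]), array([0.6204, 0.0757]), array([0.5659, 0.0604])]
```

View pics/wrist1.png

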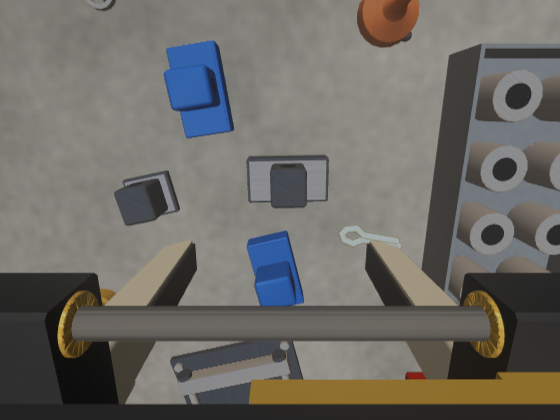

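The wrist view confirms the whole block: slab at (288,180), columns 248–328, square to the tool and its lug between the finger lines. The tool x axis is along world +y and tool y along +x. I'll shift by (+0.5, +0.75) cm, descend and grip.

Emit:
step_arm([
  {"offset":[0.5,0.75,3],"roll":0},
  {"offset":[0,0,5],"roll":0},
  {"offset":[0,0,4],"roll":0},
  {"offset":[0,0,3],"roll":0},
  {"offset":[0,0,2],"roll":0},
  {"offset":[0,0,1.5],"roll":0},
  {"offset":[0,0,0],"roll":0},
  {"offset":[0,0,0],"roll":0},
])

```text
t: 4.85
tool_pos: [0.5981, 0.2285, 0.035]
orientation: [2.217, 2.224, 0.003]
force: [0.5, 0.0, 0.2]
opening: 0.0931
```

Emit:
step_arm([
  {"offset":[0,0,0],"roll":0},
  {"offset":[0,0,0],"roll":0},
  {"offset":[0,0,0],"roll":0},
  {"offset":[0,0,0],"roll":0},
  {"offset":[0,0,0],"roll":0},
  {"offset":[0,0,0],"roll":0},
], fingers=2.5, grip_force=35)

```text
t: 5.6
tool_pos: [0.5971, 0.2282, 0.0336]
orientation: [-2.218, -2.225, 0.0]
force: [0.7, 0.0, -1.0]
opening: 0.0382
```

Emit:
step_arm([
  {"offset":[0,0,-2],"roll":0},
  {"offset":[0,0,-4],"roll":0},
  {"offset":[0,0,-4],"roll":0},
  {"offset":[0,0,-4],"roll":0},
  {"offset":[0,0,0],"roll":0},
])

```text
t: 6.22
tool_pos: [0.5998, 0.2291, 0.1792]
orientation: [2.215, 2.222, 0.012]
force: [0.9, 0.3, -2.7]
opening: 0.036
```

```bash
cat > c.py <<'E'
from h import *
np.set_printoptions(precision=4,suppress=True)
s=robot.read_state();print(s['t'],s['tool_pos'],s['opening'],s['force'],s['wrist_torque'])
w=shot('wrist','wrist2.png');tp=shot('top','top3.png');sc=shot('scene')
for n,p in(('w',w),('t',tp),('s',sc)):
  for t,z in(('block_lug',s['tool_pos'][2]+.0188),('bay',.01),('cam_peg',.078)):
    for r in cams.pinpoint(p,t):print(n,t,np.round(r['xy'],1),round(r['score'],2),atz(p,r['xy'],z))
cv2.imwrite('pics/bay2.png',cv2.resize(cv2.imread('pics/top3.png')[120:280,270:460],None,fx=4.2,fy=3.75) if 0 else cv2.resize(cv2.imread('pics/top3.png')[130:270,280:460],None,fx=4,fy=4))
# world grid corners of crop for reference
for q in((290,167),(419,142),(440,229),(313,259)):print(q,atz(tp,q,.01))
E
python3 c.py
```

```text
6.225 [0.5998 0.2291 0.1792] 0.035956208710937285 [ 0.9251  0.2506 -2.7169] [-0.0565 -0.0878  0.022 ]
w block_lug [282.1 274.7] 0.83 [0.6016 0.2286 0.198 ]
w block_lug [168.9  93.6] 0.56 [0.5535 0.3127 0.198 ]
t block_lug [235.8 171.5] 0.82 [0.5649 0.0965 0.198 ]
t block_lug [147.9 147.3] 0.59 [0.5958 0.2226 0.198 ]
t bay [337.7 203.9] 0.85 [ 0.538  -0.0769  0.01  ]
t cam_peg [437.6 188.7] 0.98 [ 0.5632 -0.2346  0.078 ]
s block_lug [279.1 268.6] 0.65 [0.6666 0.2028 0.198 ]
s block_lug [412.2 326.7] 0.65 [0.6075 0.3602 0.198 ]
s block_lug [330.9 258.7] 0.63 [0.6058 0.2324 0.198 ]
s bay [242.1 213.5] 0.8 [ 0.5299 -0.0821  0.01  ]
s cam_peg [177.  159.8] 0.77 [ 0.5769 -0.2437  0.078 ]
(290, 167) [0.6028 0.0111 0.01  ]
(419, 142) [ 0.6564 -0.2245  0.01  ]
(440, 229) [ 0.498  -0.2631  0.01  ]
(313, 259) [ 0.4378 -0.0343  0.01  ]
```

View pics/bay2.png

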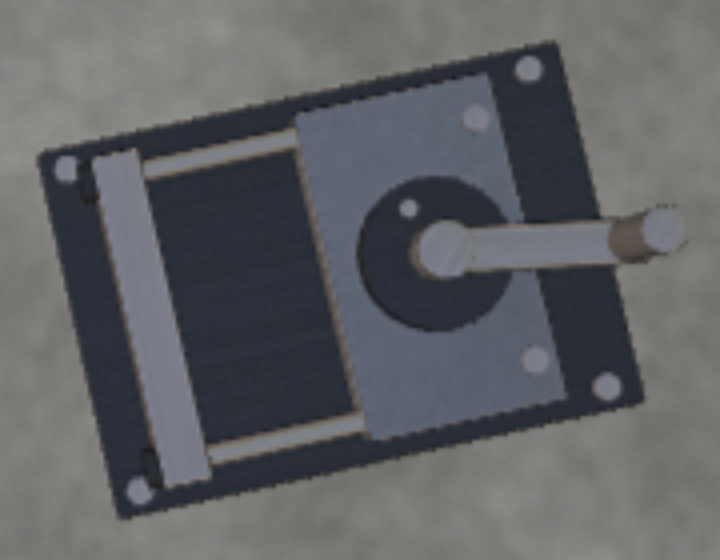

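View pics/wrist2.png

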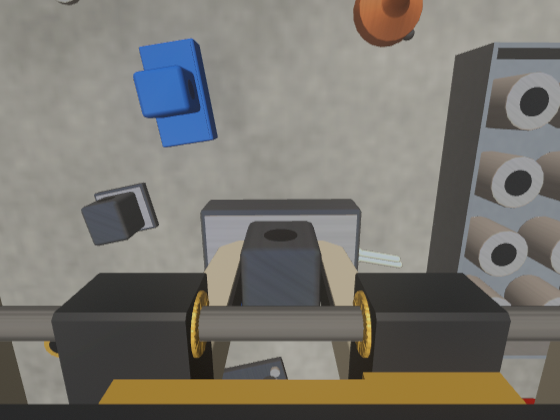

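The block is gripped and square (opening 36 mm, lug centred at wrist column 282). The bay crop shows the fixed jaw edge from (297,113) to (365,437) and the moving jaw's inner edge from (138,150) to (210,470). The peg top is at (664,230). Next I'll compute the bay frame.

```bash
cat > d.py <<'E'
from h import *
np.set_printoptions(precision=4,suppress=True)
tp=shot('top');W=lambda u,v,z:atz(tp,(280+u/4-.4,130+v/4-.4),z)
f=[W(297,113,.03),W(366,438,.03)];m=[W(138,150,.03),W(211,470,.03)]
b=[W(40,152,.01),W(557,42,.01),W(643,402,.01),W(122,518,.01)]
yaw=lambda d:np.arctan2(d[1],d[0])
ys=[yaw(f[0]-f[1]),yaw(m[0]-m[1]),yaw(b[0]-b[3]),yaw(b[1]-b[2]),yaw(b[0]-b[1])-np.pi/2,yaw(b[3]-b[2])-np.pi/2]
print('yaws',np.array(ys));a=np.mean(ys);X=np.array([np.cos(a),np.sin(a)]);Y=np.array([-X[1],X[0]])
fm=(f[0]+f[1])[:2]/2;mm=(m[0]+m[1])[:2]/2;bm=sum(b)[:2]/4
print('fixed',fm,len(f) and np.linalg.norm(f[0]-f[1]),'mov',mm,'gap',(mm-fm)@Y,'dx',(mm-fm)@X)
c=fm+.037*Y;print('bay from fixed jaw',c)
c2=np.array([.537,-.078]);print('net rel',(c2-c)@X,(c2-c)@Y,'base centre rel',(bm-c)@X,(bm-c)@Y)
p=W(664,230,.10)[:2]
d=p-c;print('peg',p,'rel',d@X,d@Y,'q',np.arctan2(-(d@X),-(d@Y+.082)),'r',np.hypot(d@X,d@Y+.082))
ax=W(440,248,.06)[:2]-c;print('hub rel (z .06)',ax@X,ax@Y)
for z in(.01,.02,.03):
  r1=W(220,154,z)[:2]-c;r2=W(288,440,z)[:2]-c;print(z,'rods x',r1@X,r2@X)
E
python3 d.py
```

```text
yaws [0.2224 0.2443 0.2444 0.2363 0.2421 0.2446]
fixed [ 0.5479 -0.1177] 0.14718630350970335 mov [ 0.5305 -0.0484] gap 0.07147709816394464 dx -0.00047280169833011434
bay from fixed jaw [ 0.5391 -0.0818]
net rel -0.0011769306437042991 0.004150989756002483 base centre rel -0.0011752549152876327 -0.04557184416695984
peg [ 0.5636 -0.2399] rel -0.013648539103453351 -0.15943149094236575 q 0.1744737816782012 r 0.07862517668798058
hub rel (z .06) 3.2289939799385464e-05 -0.07879965862010907
0.01 rods x 0.06504179880648939 -0.06795252581529221
0.02 rods x 0.06386687126903563 -0.06759692663667626
0.03 rods x 0.06269194373158178 -0.0672413274580603
```

Emit:
step_arm([
  {"offset":[-2,-0.4,0],"roll":-0.03},
  {"offset":[-3.8,-0.8,0],"roll":-0.03},
  {"offset":[-3.8,-0.8,0],"roll":-0.03},
  {"offset":[-3.8,-0.8,0],"roll":-0.03},
  {"offset":[-3.8,-0.8,0],"roll":-0.03},
  {"offset":[-3.8,-0.8,0],"roll":-0.03},
  {"offset":[-3.8,-0.6,0],"roll":-0.03},
  {"offset":[-2,-0.4,0],"roll":-0.03},
  {"offset":[0,0,0],"roll":0},
  {"offset":[0,0,0],"roll":0},
])

```text
t: 8.12
tool_pos: [0.5724, -0.0428, 0.1737]
orientation: [-1.936, -2.474, -0.001]
force: [0.6, 1.0, -4.6]
opening: 0.0358
```

```bash
cat > e.py <<'E'
from h import *
np.set_printoptions(precision=4,suppress=True)
import sys
s=robot.read_state();Rm=R.from_rotvec(s['orientation']).as_matrix()
print(s['t'],s['tool_pos'],s['opening'],'psi-90',np.arctan2(Rm[1,0],Rm[0,0])-np.pi/2,s['force'])
T=np.array(eval(sys.argv[1]));print('to go tool cm',Rm.T@(T-s['tool_pos'])*100)
E
python3 e.py "[.5375,-.079,.045]"
```

```text
8.125 [ 0.5724 -0.0428  0.1737] 0.03583751942144008 psi-90 0.2425005454580631 [ 0.6384  0.9743 -4.6126]
to go tool cm [-2.6769 -4.2564 12.8689]
```

Emit:
step_arm([
  {"offset":[-1.3,-2.2,0],"roll":0},
  {"offset":[-1.4,-2.1,0],"roll":0},
  {"offset":[0,0,2],"roll":0},
  {"offset":[0,0,3],"roll":0},
  {"offset":[0,0,3],"roll":0},
  {"offset":[0,0,2],"roll":0},
  {"offset":[0,0,0],"roll":0},
  {"offset":[0,0,0],"roll":0},
])

```text
t: 9.12
tool_pos: [0.5377, -0.0793, 0.0741]
orientation: [1.935, 2.475, 0.001]
force: [-0.2, 0.5, -4.0]
opening: 0.0358
```

```bash
python3 e.py "[.5375,-.079,.0436]"; python3 -c "
from h import *
shot('wrist','w3.png');shot('scene','s3.png')
a=cv2.imread('pics/w3.png');b=cv2.imread('pics/s3.png')[120:330,130:410]
cv2.imwrite('pics/both3.png',np.hstack([cv2.resize(a,(400,300)),cv2.resize(b,(400,300))]))"
```

```text
9.125 [ 0.5377 -0.0793  0.0741] 0.03576574931179897 psi-90 0.2437113796422674 [-0.1861  0.4893 -4.0055]
to go tool cm [ 0.0323 -0.0158  3.049 ]
```

View pics/both3.png

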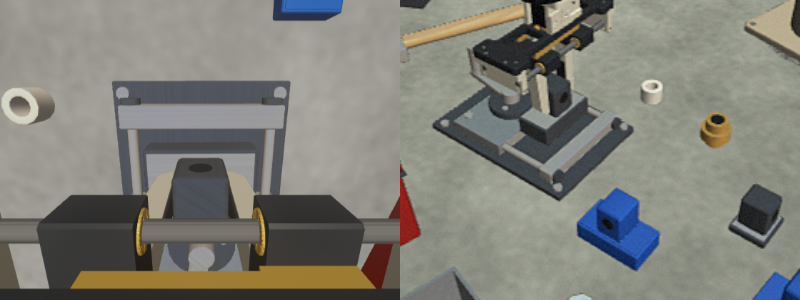

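The block (columns 148–256) sits centred between the rods (133, 270) and parallel to the jaw. I'll lower it.

Emit:
step_arm([
  {"offset":[0,0,1],"roll":0},
  {"offset":[0,0,1],"roll":0},
  {"offset":[0,0,0.6],"roll":0},
  {"offset":[0,0,0.3],"roll":0},
  {"offset":[0,0,0.1],"roll":0},
  {"offset":[0,0,0],"roll":0},
  {"offset":[0,0,0],"roll":0},
])

```text
t: 10.1
tool_pos: [0.5374, -0.08, 0.0439]
orientation: [1.935, 2.474, 0.0]
force: [-0.9, 0.2, -0.9]
opening: 0.0363
```

Vertical force has dropped to −0.9 N and TCP is 0.0439 against the expected 0.0436, so the block is seated. Release and rise.

Emit:
step_arm([
  {"offset":[0,0,0],"roll":0},
  {"offset":[0,0,0],"roll":0},
  {"offset":[0,0,0],"roll":0},
  {"offset":[0,0,0],"roll":0},
  {"offset":[0,0,-1],"roll":0},
  {"offset":[0,0,-3],"roll":0},
  {"offset":[0,0,-4],"roll":0},
  {"offset":[0,0,-4],"roll":0},
  {"offset":[0,0,0],"roll":0},
], fingers=6, grip_force=10)

```text
t: 11.22
tool_pos: [0.54, -0.0806, 0.1689]
orientation: [1.931, 2.468, 0.005]
force: [-0.4, 0.6, 0.6]
opening: 0.06
```

Emit:
step_arm([
  {"offset":[-3,0,0],"roll":0.09},
  {"offset":[-4,0,0],"roll":0.08},
  {"offset":[0,0,0],"roll":0},
])

```text
t: 11.6
tool_pos: [0.5501, -0.1506, 0.163]
orientation: [-2.142, -2.297, 0.001]
force: [-0.6, -0.6, -0.4]
opening: 0.0602
```

```bash
python3 e.py "[.5632,-.239,.067]"; cat > f.py <<'E'
from h import *
np.set_printoptions(precision=4,suppress=True)
c=np.array([.5375,-.079]);a=.241;X=np.array([np.cos(a),np.sin(a)]);Y=np.array([-X[1],X[0]])
for n in('wrist','top','scene'):
  p=shot(n,n+'4.png')
  for t,z in(('block_lug',.06),('bay',.01),('cam_peg',.078)):
    for r in cams.pinpoint(p,t):
      w=atz(p,r['xy'],z)[:2];d=w-c;print(n,t,np.round(r['xy'],1),round(r['score'],2),w,'rel',d@X,d@Y)
b=[cv2.resize(cv2.imread('pics/%s4.png'%k)[s],(400,300)) for k,s in(('wrist',np.s_[:,:]),('scene',np.s_[120:330,130:410]))]
cv2.imwrite('pics/both4_%d.png'%(robot.read_state()['t']*10),np.hstack(b))
E
python3 f.py;ls pics
```

```text
11.6 [ 0.5501 -0.1506  0.163 ] 0.06015746025405611 psi-90 0.06972868464817084 [-0.5978 -0.5526 -0.4315]
to go tool cm [-8.9072  0.7024  9.597 ]
wrist block_lug [272.2 122.5] 0.68 [ 0.5396 -0.0823] rel 0.0012416792691016152 -0.0037068523190527166
wrist cam_peg [291.9 313.1] 0.6 [ 0.5672 -0.2409] rel -0.009819696140009451 -0.16434901889756617
top block_lug [235.1 171.9] 0.82 [0.5837 0.107 ] rel 0.089256807524657 0.1696101214636723
top block_lug [347.2 202.1] 0.65 [ 0.5376 -0.0858] rel -0.0015081420584396623 -0.006632729647266091
top block_lug [109.1 216.5] 0.64 [0.5013 0.3166] rel 0.05927041602771063 0.3928149975931263
top bay [341.5 205.8] 0.55 [ 0.5348 -0.0839] rel -0.0037876612763290494 -0.0041025919629503445
scene block_lug [279.5 267.6] 0.79 [0.5905 0.1114] rel 0.0969244748862867 0.17224770180123525
scene block_lug [237.8 192.8] 0.65 [ 0.5303 -0.0909] rel -0.009837572415698572 -0.009829682834134823
scene block_lug [416.2 325.3] 0.63 [0.507  0.3249] rel 0.06679605274185987 0.39954406114172436
scene bay [239.6 218.3] 0.83 [ 0.5423 -0.0737] rel 0.005906304299444159 0.003994097697691539
scene cam_peg [183.  161.5] 0.74 [ 0.5703 -0.2302] rel -0.004245156167273327 -0.15468315606244937
bay.png
bay2.png
both3.png
both4_122.png
s3.png
scene1.png
scene4.png
top1.png
top2.png
top3.png
top4.png
w3.png
wrist1.png
wrist2.png
wrist4.png
```

Emit:
step_arm([
  {"offset":[-4,0.4,0],"roll":0},
  {"offset":[-4.9,0.3,0],"roll":0},
  {"offset":[0,0,2],"roll":0},
  {"offset":[0,0,2],"roll":0},
  {"offset":[0,0,0],"roll":0},
  {"offset":[0,0,0],"roll":0},
])

```text
t: 12.95
tool_pos: [0.5639, -0.2358, 0.1236]
orientation: [-2.137, -2.302, 0.0]
force: [-0.2, -0.1, 0.2]
opening: 0.0603
```

```bash
python3 e.py "[.5635,-.239,.067]"; python3 f.py | grep peg; cp pics/both4_1[34]*.png pics/v5.png
```

```text
12.95 [ 0.5639 -0.2358  0.1236] 0.06034675512901499 psi-90 0.07417283901668381 [-0.1794 -0.1417  0.2471]
to go tool cm [-0.3158 -0.0642  5.6621]
wrist cam_peg [284. 235.] 0.77 [ 0.5677 -0.2396] rel -0.009054200655998896 -0.1631893809658353
top cam_peg [439.4 184.4] 0.79 [ 0.5705 -0.2376] rel -0.005776234170011274 -0.16191924417452153
```

View pics/wrist4.png

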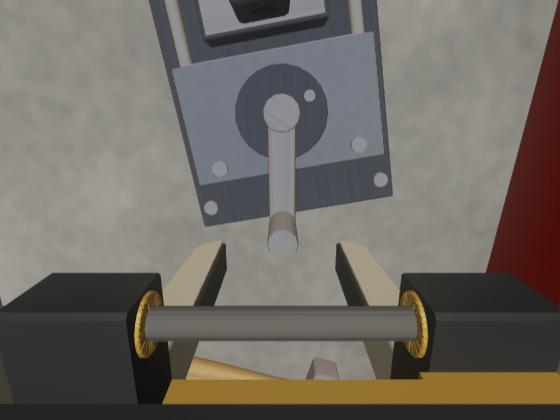

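The peg top is at (283,242), centred between the fingers, and the lever is in line with the tool. I'll shift −0.3 cm in tool x, descend and pinch lightly.

Emit:
step_arm([
  {"offset":[-0.35,0,2],"roll":0},
  {"offset":[0,0,2],"roll":0},
  {"offset":[0,0,1.6],"roll":0},
  {"offset":[0,0,0],"roll":0},
  {"offset":[0,0,0],"roll":0},
])

```text
t: 14.18
tool_pos: [0.5644, -0.2403, 0.0678]
orientation: [2.139, 2.301, 0.0]
force: [-0.3, 0.6, 0.2]
opening: 0.06
```

Emit:
step_arm([
  {"offset":[0,0,0],"roll":0},
  {"offset":[0,0,0],"roll":0},
  {"offset":[0,0,0],"roll":0},
  {"offset":[0,0,0],"roll":0},
  {"offset":[0,0,0],"roll":0},
], fingers=1.0, grip_force=15)

```text
t: 14.8
tool_pos: [0.5645, -0.2404, 0.0678]
orientation: [2.138, 2.3, 0.0]
force: [1.7, -0.5, 0.4]
opening: 0.0195
```

Emit:
step_arm([
  {"offset":[0.02,-0.56,0],"roll":0.07},
  {"offset":[0.02,-0.56,0],"roll":0.07},
  {"offset":[0.02,-0.56,0],"roll":0.07},
  {"offset":[0.02,-0.56,0],"roll":0.07},
  {"offset":[0,0,0],"roll":0},
])

```text
t: 15.42
tool_pos: [0.5418, -0.2388, 0.0678]
orientation: [2.439, 1.98, 0.0]
force: [-0.0, 0.2, 0.3]
opening: 0.0192
```

```bash
cat > g.py <<'E'
from h import *
s=robot.read_state();c=np.array([.5375,-.079]);a=.241;X=np.array([np.cos(a),np.sin(a)]);Y=np.array([-X[1],X[0]])
d=np.array(s['tool_pos'])[:2]-c;x,y=d@X,d@Y+.082
Rm=R.from_rotvec(s['orientation']).as_matrix()
print(s['t'],'q',np.arctan2(-x,-y),'r',np.hypot(x,y),'toolq',a-np.arctan2(Rm[1,0],Rm[0,0])+np.pi/2,'f tool',Rm.T@s['force'],s['opening'],s['tool_pos'][2])
E
python3 g.py
```

```text
15.425 q 0.4286405870904543 r 0.08163759811738325 toolq 0.44770712839782156 f tool [ 0.16189359 -0.04407184 -0.32743363] 0.019219921715231594 0.06777835189913378
```

Following well (r 82 mm, q 0.43, tiny forces). Continue.

Emit:
step_arm([
  {"offset":[0.02,-0.56,0],"roll":0.07},
  {"offset":[0.02,-0.56,0],"roll":0.07},
  {"offset":[0.02,-0.56,0],"roll":0.07},
  {"offset":[0.02,-0.56,0],"roll":0.07},
  {"offset":[0.02,-0.56,0],"roll":0.07},
  {"offset":[0.02,-0.56,0],"roll":0.07},
  {"offset":[0.02,-0.56,0],"roll":0.07},
  {"offset":[0.02,-0.56,0],"roll":0.07},
  {"offset":[0,0,0],"roll":0},
])

```text
t: 16.55
tool_pos: [0.5029, -0.218, 0.0678]
orientation: [2.89, 1.232, 0.0]
force: [1.4, 0.4, 0.8]
opening: 0.0194
```

```bash
python3 g.py
```

```text
16.55 q 0.9808663626535997 r 0.08039837537817476 toolq 1.0060981670787266 f tool [ 1.25025939  0.77370257 -0.76835537] 0.01942042927907353 0.0677617621953513
```

Emit:
step_arm([
  {"offset":[0.02,-0.56,0],"roll":0.07},
  {"offset":[0.02,-0.56,0],"roll":0.07},
  {"offset":[0.02,-0.56,0],"roll":0.07},
  {"offset":[0.02,-0.56,0],"roll":0.07},
  {"offset":[0.02,-0.56,0],"roll":0.07},
  {"offset":[0.02,-0.56,0],"roll":0.07},
  {"offset":[0.02,-0.56,0],"roll":0.07},
  {"offset":[0,0,0],"roll":0},
  {"offset":[0,0,0],"roll":0},
])

```text
t: 17.68
tool_pos: [0.4824, -0.1851, 0.0678]
orientation: [-3.102, -0.495, -0.0]
force: [1.9, 0.3, 0.4]
opening: 0.0197
```

```bash
python3 g.py
```

```text
17.675 q 1.4713741364748933 r 0.079249999410691 toolq 1.495342327446557 f tool [ 1.95165122  0.29925829 -0.41006516] 0.019662788331172677 0.06776146925051624
```

Emit:
step_arm([
  {"offset":[0.02,-0.4,0],"roll":0.05},
  {"offset":[0.01,-0.3,0],"roll":0.04},
  {"offset":[0,-0.2,0],"roll":0.0},
  {"offset":[0,0,0],"roll":0},
  {"offset":[0,0,0],"roll":0},
])

```text
t: 18.3
tool_pos: [0.4821, -0.1821, 0.068]
orientation: [3.112, 0.351, 0.006]
force: [13.6, -27.2, -19.1]
opening: 0.0219
```

```bash
python3 g.py;python3 f.py
```

```text
18.3 q 1.5085051444526936 r 0.0785596899164054 toolq 1.58706834318273 f tool [ 7.14853555 29.30609701 19.40386033] 0.021948342534965696 0.06803207105735073
wrist block_lug [133.3 112.4] 0.66 [ 0.5405 -0.0921] rel -0.0002635052080866376 -0.01345577435467282
wrist cam_peg [284.5 267.3] 0.92 [ 0.4821 -0.1836] rel -0.07873426521750251 -0.08839227430939697
top block_lug [235.9 174.7] 0.97 [0.5789 0.1055] rel 0.08425009253823937 0.1692607942132585
top block_lug [351.4 199.6] 0.93 [ 0.5421 -0.0929] rel 0.0011571532524915435 -0.014623404569018792
top block_lug [113.1 217.1] 0.91 [0.5005 0.3098] rel 0.056862274297089975 0.3864382172871921
top bay [336.8 205.9] 0.86 [ 0.5344 -0.0754] rel -0.0021750132397565748 0.004271816869157532
scene block_lug [233.6 194.6] 0.97 [ 0.5399 -0.0917] rel -0.0006684461689261509 -0.012910093671721355
scene block_lug [414.6 329.8] 0.88 [0.515  0.3281] rel 0.0752971164916901 0.40073410401587084
scene block_lug [281.  268.4] 0.82 [0.5897 0.1143] rel 0.09684097470848849 0.17527316627133405
scene bay [237.5 214.4] 0.92 [ 0.5387 -0.086 ] rel -0.00048615643854577105 -0.00708406492463041
scene cam_peg [229.1 158.1] 0.7 [ 0.4889 -0.1781] rel -0.0708408386763334 -0.08464542454030659
scene cam_peg [230.3 194.8] 0.44 [ 0.5565 -0.0768] rel 0.018992240962251418 -0.0024302472098479528
```

A pushback of 29 N means the cam is at its stop, and the block reads y ≈ −13 mm. I'll relieve the push, open and retreat.

Emit:
step_arm([
  {"offset":[0,0.4,0],"roll":0},
  {"offset":[0,0,0],"roll":0},
])

```text
t: 19.15
tool_pos: [0.4824, -0.1839, 0.0681]
orientation: [3.116, 0.352, 0.005]
force: [8.5, -16.1, -10.5]
opening: 0.0197
```

Emit:
step_arm([
  {"offset":[0,0,0],"roll":0},
  {"offset":[0,0,0],"roll":0},
  {"offset":[0,0,0],"roll":0},
  {"offset":[0,0,0],"roll":0},
], fingers=6)

```text
t: 19.65
tool_pos: [0.4807, -0.18, 0.0675]
orientation: [-3.121, -0.352, 0.001]
force: [0.5, -0.1, 0.1]
opening: 0.0551
```

Emit:
step_arm([
  {"offset":[0,0,-2],"roll":0},
  {"offset":[0,0,-4],"roll":0},
  {"offset":[0,0,-5],"roll":0},
  {"offset":[-4,0,0],"roll":0},
  {"offset":[-4,0,0],"roll":0},
  {"offset":[0,0,0],"roll":0},
  {"offset":[0,0,0],"roll":0},
])

```text
t: 20.52
tool_pos: [0.4034, -0.198, 0.1779]
orientation: [3.122, 0.35, 0.001]
force: [0.4, -0.2, -0.3]
opening: 0.0595
```

```bash
python3 g.py;python3 f.py; ls -t pics|head -1; cp $(ls -t pics/both4*|head -1) pics/fin.png
```

```text
20.525 q 1.5609783750957764 r 0.1586764524473325 toolq 1.5882441573265147 f tool [0.29395427 0.30494477 0.31747572] 0.05946040496395994 0.17788684776775723
wrist block_lug [185.6   3.2] 0.65 [ 0.5406 -0.0922] rel -0.0001612471745452951 -0.013601714086753725
wrist cam_peg [286.8 109.8] 0.98 [ 0.4815 -0.1848] rel -0.07965203140252583 -0.08938237210459798
top block_lug [351.2 199.6] 0.98 [ 0.5421 -0.0926] rel 0.0012289872480899825 -0.014288482174981023
top block_lug [110.9 215.6] 0.85 [0.5029 0.3137] rel 0.06013024219258397 0.3895842505004324
top block_lug [235.3 176.1] 0.59 [0.5765 0.1064] rel 0.08210474270888507 0.17075416526393095
top bay [339.8 207.1] 0.86 [ 0.5324 -0.0808] rel -0.005438531555248151 -0.0005632782600466532
top cam_peg [409.2 233.2] 0.63 [ 0.4873 -0.187 ] rel -0.07455096136757076 -0.09287758042869602
scene block_lug [415.  329.5] 0.72 [0.5141 0.3282] rel 0.0744821614345419 0.4009993455042188
scene block_lug [234.2 193.5] 0.6 [ 0.5371 -0.0937] rel -0.00394916527899185 -0.014183066201489621
scene block_lug [281.3 269.9] 0.58 [0.5914 0.1171] rel 0.09913940607356433 0.17757618815237575
scene bay [235.6 215.9] 0.68 [ 0.5443 -0.0848] rel 0.005264712665993299 -0.007262843730506164
scene cam_peg [226.9 159.1] 0.78 [ 0.4946 -0.1781] rel -0.0653411176886959 -0.08598323096684805
both4_211.png
```

View pics/fin.png

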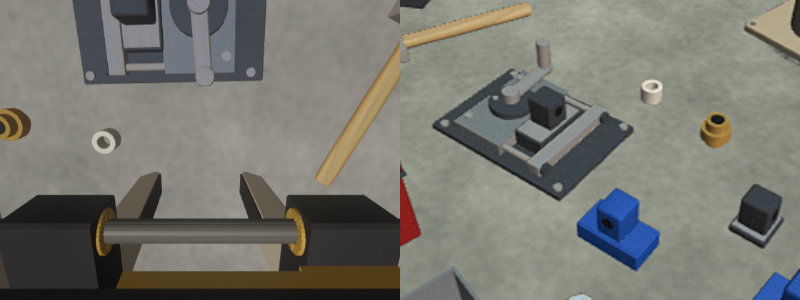

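```bash
python3 -c "
from plant import robot
print(robot.close_job())"
```

```text
the job is handed in; nothing more can be done
None
```

I laid the whole brake block lug up on the bay floor and swung the cam lever clockwise until it stopped hard. Then I let go, moved clear and handed the job in at about 21 s. The hand-in reports no verdict.

**What the last checks showed:**
- **Block:** it lies flat and lengthwise against the fixed jaw, at bay x about 0 mm (up to 4 mm off between cameras) and y about −14 mm.
- **Robot:** the gripper is clear of everything and the tool force is near zero.

**What did not fully agree:**
- **Cam angle:** the lever pushed back with about 29 N at the end, against 4–12 N expected while swinging. The wrist camera puts the cam at 1.48 rad, not 1.57. That fits the jaw being blocked at about 1.5 rad by a 50 mm block, and it is above the 1.35 rad limit. The top camera reads a little lower, at about 1.43 rad. The scene camera's peg reading scatters by about 1 cm and was not turned into an angle.
- **Bay position:** the networks' readings of the bay scatter by about 5 mm. I used the jaw edges instead, and they agreed with the sizes given.

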